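# Move the changeover kit to the line rack in reverse order

## Task

Get the changeover kit ready for the bottling line, which is worked from the other end: move the four pieces (date stamp, setting gauge, bottle cap, capping cone) from the plywood storage rack into the four bays of the aluminium line rack in reverse order. The piece that stands leftmost in the storage rack, seen from the robot, goes into the rightmost bay, the second from the left into the second bay from the right, and so on. Stand each piece upright on the floor of its bay, in the middle, and let go of it.

Things in the scene. Friction and masses are not known exactly. Their poses are not given: they have to be found in the camera images.
- stamp_mid (a point): self-inking date stamp, black body with a red foot and red top, 36 (x) x 48 (y) x 68 mm high, 0.1 kg; this point is its centre, 34 mm above its underside. z up. The black body measures 32 mm along x and 44 mm along y up to 30 mm; from 43 mm up the red top measures 24 x 34 mm. It does not click down. Grasp it across x.
- gauge_mid (a point): steel setting gauge, a block 30 (x) x 60 (y) mm and 22 mm high with an 18 mm round knob standing on it 12 mm from its middle towards +y, 42 mm high in all, 0.19 kg; this point is on the block's middle, 21 mm above its underside. z up. Grasp the block across x (30 mm) at its middle.
- cap_mid (a point): black bottle cap, round, standing on its wide end: 37 mm across up to 13 mm, 31 mm across above, 33 mm high, 15 g; this point is on its axis, 16.5 mm above its underside. z up.
- cone_mid (a point): white plastic capping cone with a steel band: round foot 42 mm across and 7 mm high, then 36 mm across up to 34 mm, then tapering to a 16 mm flat top at 56 mm, 0.12 kg; this point is on its axis, 28 mm above its underside. z up.
- storage_rack: storage rack: plywood board 96 (x) x 340 (y) mm, fixed to the table, its top 18 mm above the table. Four seats lie in a row along its y axis, centred at x = 0 and y = +123, +41, -41, -123 mm in its frame. Origin at the centre of its underside; +y is its left end seen from the robot. Its yaw stays within 0.1 rad, and the pieces' yaw within 0.12 rad of it.
- line_rack: fixed aluminium rack 96 (x) x 340 (y) mm, empty, in front of or behind the storage rack. Origin: centre of its underside, on the table; +y is its left end seen from the robot; yaw within 0.1 rad. Bay floor 12 mm up. Five cross dividers, 4 mm thick, 12 mm above the floor, bound four 78 mm wide bays, open to front and back, with dark inlays, centred at x = 0, y = +123, +41, -41, -123 mm.
- seat_stamp: the thin round brown cork seat (70 mm across, 3 mm thick, fixed) in the storage rack on which the date stamp stands at the start. Origin at the centre of its underside. Its place in the row tells where the date stamp came from.
- seat_gauge: the thin round brown cork seat (70 mm across, 3 mm thick, fixed) in the storage rack on which the setting gauge stands at the start. Origin at the centre of its underside. Its place in the row tells where the setting gauge came from.
- seat_cap: the thin round brown cork seat (70 mm across, 3 mm thick, fixed) in the storage rack on which the bottle cap stands at the start. Origin at the centre of its underside. Its place in the row tells where the bottle cap came from.
- seat_cone: the thin round brown cork seat (70 mm across, 3 mm thick, fixed) in the storage rack on which the capping cone stands at the start. Origin at the centre of its underside. Its place in the row tells where the capping cone came from.
Not all that is in view belongs to the job. Leave any blue look-alike of the part that bears cap_mid alone.

How it is judged:
At the end, for the whole second after the job is handed in: Each piece stands upright (0.15 rad), released and at rest, on the floor (6 mm in height) of the line rack bay that mirrors its start seat (leftmost seat to rightmost bay and so on), its centre within 15 mm of the bay's middle along and across the rack (x of stamp_mid in the frame of line_rack between -0.015 and 0.015 m and z of stamp_mid in the frame of line_rack between 0.04 and 0.052 m and angle between each of stamp_mid, gauge_mid, cap_mid, cone_mid's own z axis and vertical below 0.15 rad and linear speed of each of stamp, gauge, cap, cone below 0.02 m/s and ((y of seat_stamp in the frame of storage_rack between 0.103 and 0.143 m and y of stamp_mid in the frame of line_rack between -0.138 and -0.108 m) or (y of seat_stamp in the frame of storage_rack between 0.021 and 0.061 m and y of stamp_mid in the frame of line_rack between -0.056 and -0.026 m) or (y of seat_stamp in the frame of storage_rack between -0.061 and -0.021 m and y of stamp_mid in the frame of line_rack between 0.026 and 0.056 m) or (y of seat_stamp in the frame of storage_rack between -0.143 and -0.103 m and y of stamp_mid in the frame of line_rack between 0.108 and 0.138 m)) and x of gauge_mid in the frame of line_rack between -0.015 and 0.015 m and z of gauge_mid in the frame of line_rack between 0.027 and 0.039 m and ((y of seat_gauge in the frame of storage_rack between 0.103 and 0.143 m and y of gauge_mid in the frame of line_rack between -0.138 and -0.108 m) or (y of seat_gauge in the frame of storage_rack between 0.021 and 0.061 m and y of gauge_mid in the frame of line_rack between -0.056 and -0.026 m) or (y of seat_gauge in the frame of storage_rack between -0.061 and -0.021 m and y of gauge_mid in the frame of line_rack between 0.026 and 0.056 m) or (y of seat_gauge in the frame of storage_rack between -0.143 and -0.103 m and y of gauge_mid in the frame of line_rack between 0.108 and 0.138 m)) and x of cap_mid in the frame of line_rack between -0.015 and 0.015 m and z of cap_mid in the frame of line_rack between 0.0225 and 0.0345 m and ((y of seat_cap in the frame of storage_rack between 0.103 and 0.143 m and y of cap_mid in the frame of line_rack between -0.138 and -0.108 m) or (y of seat_cap in the frame of storage_rack between 0.021 and 0.061 m and y of cap_mid in the frame of line_rack between -0.056 and -0.026 m) or (y of seat_cap in the frame of storage_rack between -0.061 and -0.021 m and y of cap_mid in the frame of line_rack between 0.026 and 0.056 m) or (y of seat_cap in the frame of storage_rack between -0.143 and -0.103 m and y of cap_mid in the frame of line_rack between 0.108 and 0.138 m)) and x of cone_mid in the frame of line_rack between -0.015 and 0.015 m and z of cone_mid in the frame of line_rack between 0.034 and 0.046 m and ((y of seat_cone in the frame of storage_rack between 0.103 and 0.143 m and y of cone_mid in the frame of line_rack between -0.138 and -0.108 m) or (y of seat_cone in the frame of storage_rack between 0.021 and 0.061 m and y of cone_mid in the frame of line_rack between -0.056 and -0.026 m) or (y of seat_cone in the frame of storage_rack between -0.061 and -0.021 m and y of cone_mid in the frame of line_rack between 0.026 and 0.056 m) or (y of seat_cone in the frame of storage_rack between -0.143 and -0.103 m and y of cone_mid in the frame of line_rack between 0.108 and 0.138 m))); the robot touches nothing.
It also fails if it takes over 99 s, if anything falls off the work surface, if the arm or the gripper's body presses on something with over 40 N, if the wrist force passes 120 N, or if a joint passes its speed limit or range.

## Robot

A 6-joint arm with a two-finger parallel gripper is mounted at the origin on a cart in front of the work surface, level with it; the furniture and walls round the work are solid. World frame = base frame: x ahead of the robot, y to its left, z up, the work surface at z = 0. Lengths are in m, angles in rad, forces in N, time in s.
With the tool pointing down it reaches from about 0.375 to 0.9 m from the base axis. Payload 3.1 kg.
Tool frame: the origin (TCP) lies between the finger pads; the fingertips stand 11 mm ahead of it and the grasp point (between the pads) lies 8 mm behind it; z points along the fingers, y is the direction in which the jaws open and shut (so a half turn about z gives the same grasp; the last joint's range is limited). The gripper opens to 85 mm and grips with 20 to 120 N. Pads are 22 mm wide; open, the fingers measure 114 mm over their backs; the gripper's body (76 mm by 85 mm) begins 54 mm behind the grasp point. The pads swing forward as they close: fully open they stand 13 mm farther back than shut.
Start: joints at [1.111, 0.527, 1.433, -0, 1.181, -0.178], TCP at [0.173, 0.601, 0.242] pointing down, gripper open.
Joint ranges: [-3.08, 3.08], [-0.75, 2.2], [0.22, 2.44], [-1.43, 4.57], [0, 2.65], [-2.85, 2.85]. Speed limits (rad/s): [2.79, 2.79, 3.14, 3.14, 3.14, 3.14].

## Interface

Orientations are given as a unit quaternion [x, y, z, w].
In Python, from station import manip gives the robot as it stands. The module is installed in compiled form; this text tells all that it offers.
- The arm moves only by the tool arm_command, never from a script. Its argument "rows" is a list of rows, each a list of 3 entries, a list of its own where there are three numbers: the shift along the world's x, y, z in mm, then the turn about the world's z in rad, then the closure, from -1 (fully open) to 1 (shut), so that 0 is half open. A call has 1 to 12 rows; each row shifts and turns the commanded pose from where the row before left it; what a row does not reach is not made up. A row lasts 1/8 s, in which the tool goes at most 62.5 mm and 10.7 degrees, less where a joint would pass 70% of its speed; a pose out of reach is approached as far as the arm can. A call with a gripper value outside its range is refused whole. The fingers move at their own pace and stop on an object; "squeeze" is the grip in N (left out, the last holds). Time passes only in rows, so rows that do not move let the fingers close. It gives the time, the measured TCP pose, the force and the opening at its end, in the units of the state.
- manip.sense(): the state, without advancing time (a new reading comes with each control period).
- manip.snapshot(name): name is "scene" or "top" or "wrist"; returns the picture (420x560x3 uint8, blue, green, red); there is no depth.
- manip.get_calibration(name): a dict with "fovy" (degrees; the focal length in pixels is half the picture's height over the tangent of half this angle, whatever the lens; pixels are square), "cx", "cy" (the principal point, pixels), "R" (3x3) and "t" (3): a world point X has camera coordinates R X + t. Camera axes: x right, y down, z forward; pixel columns grow to the right and rows downward; lengths in m; the calibration is good to about 2 mm. A picture is of the moment at which its call begins: read the wrist's pose just before it. get_calibration takes no time and is no camera call; for the wrist camera it gives the pose at the moment of the call.
- manip.sign_off(): hands the job in, once; it reports no verdict.
The state is a dict: "t": time; "q": joint angles; "qd": joint speeds; "tau": joint torques, N m; "tcp_pos": TCP position; "tool_rot": TCP orientation; "force": force on the tool from outside, world axes, zero at the start; "ft_torque": the same for the moment, N m; "finger_gap": opening from 0.0 (shut) to 1.0 (fully open).
Only numpy, scipy, OpenCV 4.12 (cv2) and the standard library are available. Lean on these libraries where they do the work, as an engineer would, in place of code of your own. Each camera call takes 0.05 s, during which the arm holds its last target.

## Working session

There is one attempt and no reset: what is moved stays moved. The work goes in short steps, Python scripts to look and compute and a tool call to move; the robot and the scene stay as the last step left them, time stands still between calls to the robot, and variables do not carry over. Pictures are saved under pics/ and viewed, and the job is handed in when it is done.

Besides the shell and the picture viewer there is one more tool, called after "Call:" as name([rows], argument=value, ...), one row to a line, values as JSON. arm_command: Moves the arm, as the interface text tells. Its arguments: {"type":"object","properties":{"rows":{"type":"array","items":{"type":"array"}},"squeeze":{"type":"number"}},"required":["rows"]}

```bash
mkdir -p pics; ls; python3 - <<'E'
from station import manip
import cv2,json,numpy as np
for n in ["scene","top","wrist"]:
    c=manip.get_calibration(n); im=manip.snapshot(n)
    cv2.imwrite(f"pics/{n}0.png",im)
    print(n,{k:np.round(v,4).tolist() for k,v in c.items()})
print({k:np.round(v,4).tolist() for k,v in manip.sense().items()})
E
```

```text
pics
scene {'fovy': 46.5628, 'cx': 280.5898, 'cy': 209.8845, 'R': [[0.4611, -0.8873, -0.0058], [-0.593, -0.3033, -0.7459], [0.6601, 0.3474, -0.666]], 't': [-0.3395, 0.2816, 0.83]}
top {'fovy': 48.8647, 'cx': 284.856, 'cy': 210.0232, 'R': [[-0.0068, -0.9995, -0.0304], [-0.9909, 0.0108, -0.1338], [0.1341, 0.0292, -0.9905]], 't': [-0.0914, 0.5075, 0.8747]}
wrist {'fovy': 61.487, 'cx': 282.9419, 'cy': 204.1793, 'R': [[0.2769, 0.9609, -0.0012], [0.9187, -0.2644, 0.2933], [0.2815, -0.0823, -0.956]], 't': [-0.625, -0.0381, 0.3781]}
{'t': 0.15, 'q': [1.1115, 0.5283, 1.4336, -0.0, 1.1814, -0.1785], 'qd': [-0.0015, -0.0027, -0.0034, 0.0001, -0.0014, -0.0002], 'tau': [0.0002, -44.2744, -17.8275, -0.0003, 0.0056, 0.0], 'tcp_pos': [0.1729, 0.6001, 0.2416], 'tool_rot': [0.1399, 0.9902, -0.0008, -0.0002], 'force': [0.3587, -0.1649, -1.1257], 'ft_torque': [0.0239, -0.0995, 0.0293], 'finger_gap': 1.0001}
```

View pics/top0.png

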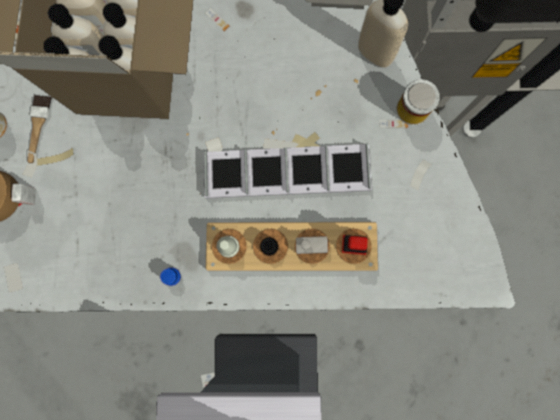

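View pics/scene0.png

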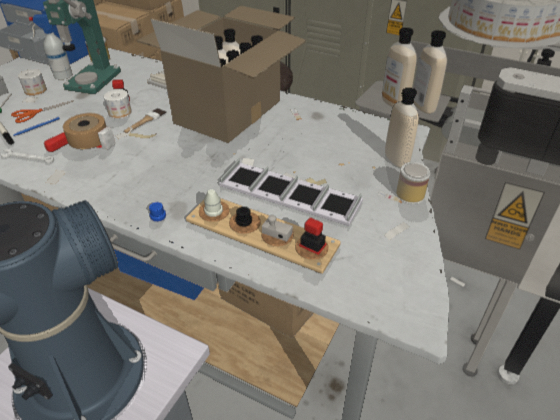

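View pics/wrist0.png

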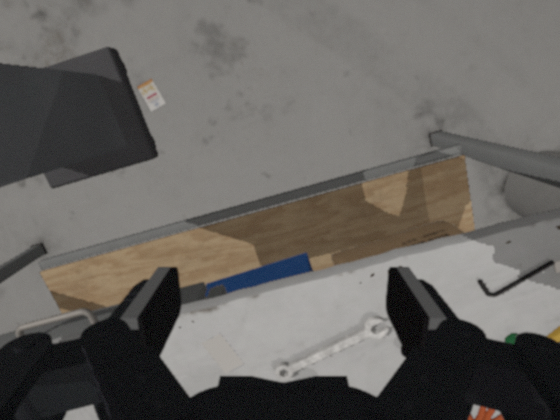

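The top view shows the storage rack nearer the robot, around (292,246). From the left it holds the cone (229,245), black cap (269,246), gauge (312,245) and stamp (355,244). The empty line rack lies behind it around (288,170), and the blue look-alike cap at (170,277) stays where it is. Next I'll measure.

```bash
cat > h.py <<'E'
import numpy as np,cv2
from station import manip
def K(c,h=420):
    f=h/2/np.tan(np.radians(c["fovy"])/2); return np.array([[f,0,c["cx"]],[0,f,c["cy"]],[0,0,1]])
def ray(c,uv,z):
    R=np.array(c["R"]);t=np.array(c["t"]);o=-R.T@t
    d=R.T@np.linalg.inv(K(c))@np.array([uv[0],uv[1],1.]); s=(z-o[2])/d[2]; return o+s*d
def proj(c,X):
    p=K(c)@(np.array(c["R"])@np.array(X)+np.array(c["t"])); return p[:2]/p[2]
def big(im,u0,v0,u1,v1,s): return cv2.resize(im[v0:v1,u0:u1],None,fx=s,fy=s,interpolation=cv2.INTER_CUBIC)
E
python3 - <<'E'
from h import *
im=cv2.imread("pics/top0.png"); c=manip.get_calibration("top")
cv2.imwrite("pics/topc.png",big(im,195,135,395,285,4))
hsv=cv2.cvtColor(im,cv2.COLOR_BGR2HSV)
roi=np.zeros(im.shape[:2],np.uint8); roi[135:285,195:395]=255
dark=((hsv[...,2]<60)*255).astype(np.uint8)&roi
n,l,st,ce=cv2.connectedComponentsWithStats(dark)
for i in range(1,n):
    if st[i,4]>30:
        r=cv2.minAreaRect(np.argwhere(l==i)[:,::-1].astype(np.float32))
        print("dark",st[i],ce[i].round(1),ray(c,ce[i],.012).round(4),[np.round(x,1) for x in r])
red=((hsv[...,1]>150)&((hsv[...,0]<8)|(hsv[...,0]>172))).astype(np.uint8)*255&roi
n,l,st,ce=cv2.connectedComponentsWithStats(red)
for i in range(1,n):
    if st[i,4]>30: print("red",st[i],ce[i].round(1),ray(c,ce[i],.089).round(4))
wood=((hsv[...,1]>60)&(hsv[...,0]>10)&(hsv[...,0]<30)&(hsv[...,2]>90)).astype(np.uint8)*255
wood[:215]=0; wood[285:]=0; wood[:,:195]=0;wood[:,395:]=0
wood=cv2.morphologyEx(wood,cv2.MORPH_OPEN,np.ones((3,3)))
cs,_=cv2.findContours(wood,cv2.RETR_EXTERNAL,cv2.CHAIN_APPROX_NONE); k=max(cs,key=cv2.contourArea)
r=cv2.minAreaRect(k); b=cv2.boxPoints(r); print("wood",r)
P=np.array([ray(c,p,.018) for p in b]); print(P.round(4),P.mean(0), [np.linalg.norm(P[i]-P[i-1]) for i in range(4)])
E
```

```text
dark [333 153  29  29 763] [347.3 167.3] [ 0.5954 -0.2223  0.012 ] [array([347.3, 167.3]), array([27.5, 27.7]), np.float64(87.3)]
dark [293 155  29  29 764] [306.9 169.1] [ 0.5927 -0.1406  0.012 ] [array([306.9, 169.1]), array([27.5, 27.5]), np.float64(87.1)]
dark [253 157  28  29 760] [266.6 171. ] [ 0.5899 -0.0587  0.012 ] [array([266.5, 171. ]), array([28., 27.]), np.float64(90.0)]
dark [213 159  28  29 753] [226.4 173.1] [0.5868 0.0233 0.012 ] [array([226.4, 173. ]), array([27.3, 27.6]), np.float64(87.3)]
dark [343 235  23  18 100] [348.8 244.9] [ 0.4385 -0.2215  0.012 ] [array([354.6, 243.4]), array([22.1, 15.8]), np.float64(5.2)]
dark [260 237  18  18 253] [268.6 245.8] [ 0.438  -0.0625  0.012 ] [array([268.5, 245.5]), array([17., 17.]), np.float64(90.0)]
red [342 235  24  20  92] [349.7 248.5] [ 0.4275 -0.2147  0.089 ]
red [348 236  20  15 267] [357.4 242.9] [ 0.4375 -0.2289  0.089 ]
wood ((291.5, 246.0), (48.0, 171.0), 90.0)
[[ 0.4862  0.0623  0.018 ]
 [ 0.4828 -0.2775  0.018 ]
 [ 0.3887 -0.2744  0.018 ]
 [ 0.391   0.0608  0.018 ]] [ 0.43717217 -0.10717101  0.018     ] [np.float64(0.09516240581478552), np.float64(0.3398520601910812), np.float64(0.09410123609911182), np.float64(0.3351690005973982)]
```

View pics/topc.png

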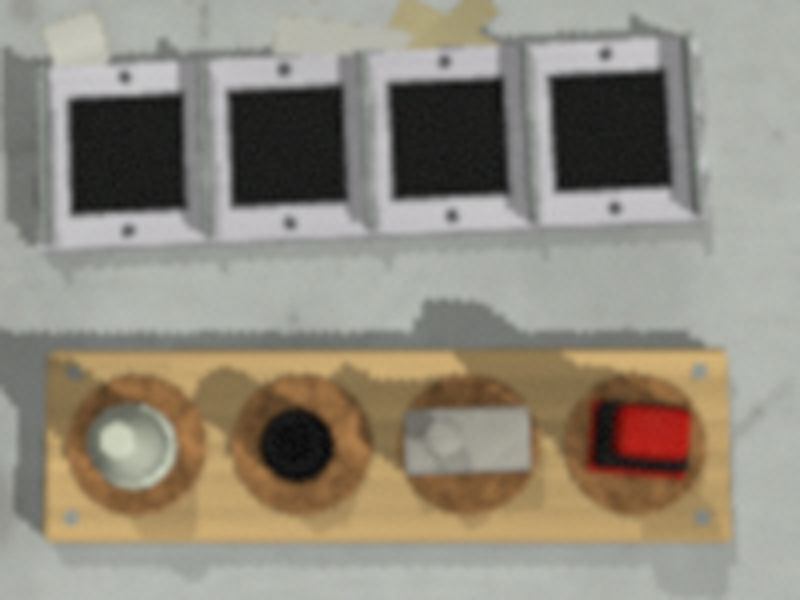

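The crop confirms the layout, and the four bay inlays are 82 mm apart, as they should be. Next I'll work out the piece positions.

```bash
python3 - <<'E'
from h import *
c=manip.get_calibration("top")
p=lambda u,v,z: ray(c,(u/4+195-.375,v/4+135-.375),z)[:2].round(4)
for n,u in [("cone",137),("cap",302),("gauge",469),("stamp",636)]: print("seat",n,p(u,443,.021))
print("cap top",p(297,444,.054))
g=[p(*q,.043) for q in [(405,408),(530,405),(531,471),(408,474)]]; print("gauge",g,np.mean(g,0))
s=[p(*q,.089) for q in [(617,402),(690,402),(690,460),(617,458)]]; print("stamp",s,np.mean(s,0))
print("cone top",p(117,438,.077)," foot",p(133,447,.026))
print("wood", [p(*q,.018) for q in [(47,350),(726,350),(731,542),(46,542)]])
E
```

```text
seat cone [0.439  0.0155]
seat cap [ 0.4383 -0.0661]
seat gauge [ 0.4376 -0.1482]
seat stamp [ 0.4368 -0.2299]
cap top [ 0.4359 -0.0657]
gauge [array([ 0.4534, -0.1171]), array([ 0.4543, -0.1771]), array([ 0.4227, -0.177 ]), array([ 0.4217, -0.1182])] [ 0.438025 -0.14735 ]
stamp [array([ 0.4517, -0.2138]), array([ 0.4514, -0.2468]), array([ 0.4251, -0.246 ]), array([ 0.4263, -0.2131])] [ 0.438625 -0.229925]
cone top [0.438  0.0164]  foot [0.4367 0.0167]
wood [array([0.4859, 0.0616]), array([ 0.4825, -0.2758]), array([ 0.3885, -0.2751]), array([0.3908, 0.0606])]
```

Call:
arm_command([
  [[33,-45,0],-0.161,-1],
  [[33,-45,0],-0.161,-1],
  [[33,-45,0],-0.161,-1],
  [[33,-45,0],-0.161,-1],
  [[33,-45,0],-0.161,-1],
  [[33,-45,0],-0.161,-1],
  [[33,-45,0],-0.161,-1],
  [[33,-45,0],-0.161,-1],
  [[0,-50,0],0,-1],
  [[0,-50,0],0,-1],
  [[0,-50,0],0,-1],
  [[0,0,0],0,-1],
], squeeze=40)

```text
t: 1.65
tcp_pos: [0.4373, 0.0878, 0.2422]
tool_rot: [0.708, 0.706, -0.0, 0.0]
force: [-0.4, 0.5, -0.1]
finger_gap: 0.996
```

Call:
arm_command([
  [[0,-50,0],0,-1],
  [[0,-50,0],0,-1],
  [[0,-50,0],0,-1],
  [[0,-50,0],0,-1],
  [[0,-50,0],0,-1],
  [[0,-50,0],0,-1],
  [[0,-18,0],0,-1],
  [[0,0,0],0,-1],
])

```text
t: 2.65
tcp_pos: [0.4374, -0.2273, 0.242]
tool_rot: [0.707, 0.707, 0.0, -0.0]
force: [0.3, 0.3, -0.2]
finger_gap: 1.001
```

```bash
python3 - <<'E'
from h import *
c=manip.get_calibration("wrist"); im=manip.snapshot("wrist"); cv2.imwrite("pics/w1.png",im)
print(manip.sense()["tcp_pos"], proj(c,(.4385,-.230,.089)),proj(c,(.4375,-.2299,.021)),proj(c,(.438,-.147,.043)))
np.savez("w1.npz",**{k:np.array(v) for k,v in c.items()})
E
```

```text
[ 0.43699578 -0.22611687  0.24194529] [283.45555987 194.51236229] [282.47350497 176.57843498] [283.03994138  90.63478491]
```

View pics/w1.png

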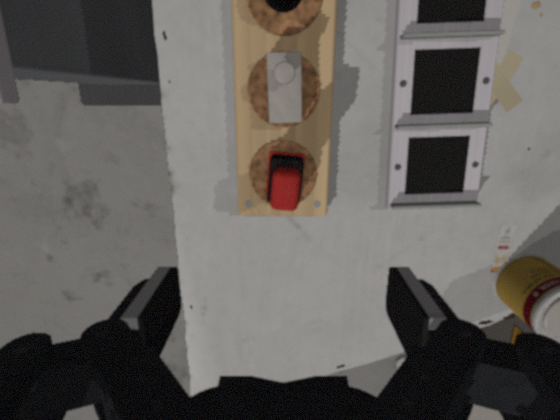

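The wrist view shows the stamp's red top near (286,189), the gauge near (285,88), and the bay inlays at (437,165) and (445,82). I'll refine the positions from this picture.

```bash
python3 - <<'E'
from h import *
c=dict(np.load("w1.npz")); im=cv2.imread("pics/w1.png")
cv2.imwrite("pics/w1c.png",big(im,230,0,500,220,2.9))
hsv=cv2.cvtColor(im,cv2.COLOR_BGR2HSV)
m=((hsv[...,2]<60)*255).astype(np.uint8); m[:, :395]=0; m[210:]=0
n,l,st,ce=cv2.connectedComponentsWithStats(m)
for i in range(1,n):
    if st[i,4]>200: print(st[i],ce[i].round(1),ray(c,ce[i],.012).round(4))
red=((hsv[...,1]>150)&((hsv[...,0]<8)|(hsv[...,0]>172))).astype(np.uint8)*255; red[:140]=0; red[:,330:]=0
pts=np.argwhere(red>0)[:,::-1].astype(np.float32); print(cv2.minAreaRect(pts),cv2.boundingRect(pts))
print(np.round(cv2.goodFeaturesToTrack(cv2.cvtColor(im,cv2.COLOR_BGR2GRAY)[40:220,260:310],14,.03,5)[:,0]+[260,40],0).tolist())
E
```

```text
[ 418    0   67   23 1447] [450.4  10.5] [ 0.5908 -0.0767  0.012 ]
[ 411   48   68   66 3937] [444.3  80.8] [ 0.5934 -0.1373  0.012 ]
[ 405  137   64   57 3194] [436.2 164.7] [ 0.596  -0.2191  0.012 ]
((153.20252990722656, 293.56365966796875), (265.4747314453125, 322.6918640136719), 85.4356460571289) (0, 151, 324, 268)
[[267.0, 121.0], [272.0, 51.0], [287.0, 128.0], [269.0, 200.0], [265.0, 56.0], [282.0, 136.0], [299.0, 66.0], [284.0, 54.0], [301.0, 199.0], [301.0, 56.0], [261.0, 59.0], [261.0, 146.0], [294.0, 69.0], [295.0, 207.0]]
```

View pics/w1c.png

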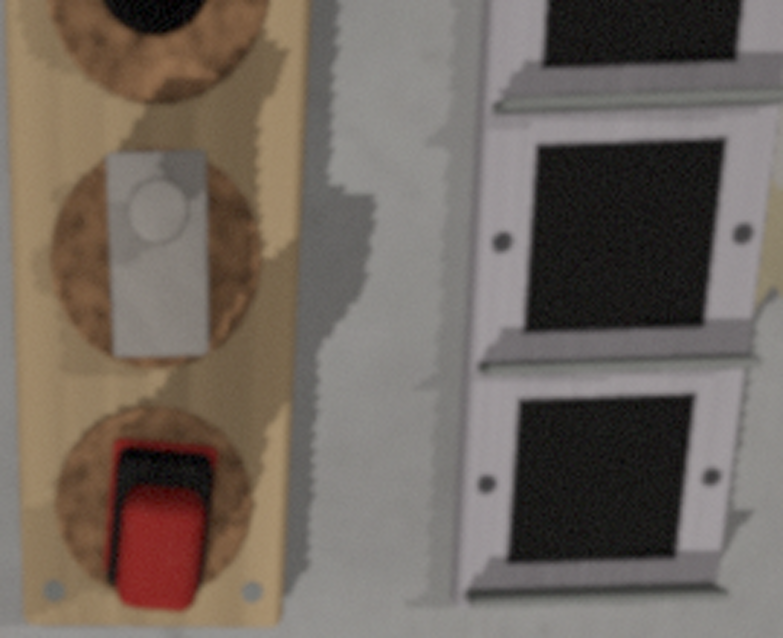

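```bash
python3 - <<'E'
from h import *
c=dict(np.load("w1.npz"))
p=lambda u,v,z: ray(c,(u/2.9+230-.33,v/2.9-.33),z)[:2].round(4)
print("stamp",p(162,546,.089))
print([p(*q,.089) for q in [(129,487),(209,490),(192,608),(117,602)]])
print("gauge",[p(*q,.043) for q in [(108,152),(207,151),(209,356),(113,357)]])
print("seats",p(155,503,.021),p(156,257,.021))
print(manip.sense()["tcp_pos"])
E
```

```text
stamp [ 0.4402 -0.2244]
[array([ 0.4309, -0.2073]), array([ 0.4534, -0.2081]), array([ 0.449 , -0.2429]), array([ 0.4272, -0.2411])]
gauge [array([ 0.4241, -0.1154]), array([ 0.4535, -0.1151]), array([ 0.4551, -0.1746]), array([ 0.4249, -0.1749])]
seats [ 0.4382 -0.2263] [ 0.4384 -0.1446]
[ 0.43699578 -0.22611687  0.24194529]
```

Call:
arm_command([
  [[2.5,0,-40],-0.1,-1],
  [[0,0,-40],0,-1],
  [[0,0,-40],0,-1],
  [[0,0,-30],0,-1],
  [[0,0,-25],0,-1],
  [[0,0,-26],0,-1],
  [[0,0,0],0,-1],
  [[0,0,0],0,-1],
])

```text
t: 3.7
tcp_pos: [0.4401, -0.2265, 0.0421]
tool_rot: [0.74, 0.672, 0.0, 0.0]
force: [0.2, 0.0, 0.3]
finger_gap: 1.003
```

Call:
arm_command([
  [[0,0,0],0,0],
  [[0,0,0],0,0.3],
  [[0,0,0],0,1],
  [[0,0,0],0,1],
  [[0,0,0],0,1],
  [[0,0,0],0,1],
], squeeze=30)

```text
t: 4.45
tcp_pos: [0.4399, -0.2278, 0.0419]
tool_rot: [0.741, 0.672, 0.0, 0.001]
force: [0.0, 0.9, 6.6]
finger_gap: 0.366
```

Call:
arm_command([
  [[0,0,20],0,1],
  [[0,0,30],0,1],
  [[0,0,30],0,1],
  [[24.5,42,0],0.0225,1],
  [[24.5,42,0],0.0225,1],
  [[24.5,42,0],0.0225,1],
  [[24.5,42,0],0.0225,1],
  [[24.5,42,0],0.0225,1],
  [[24.5,42,0],0.0225,1],
  [[0,0,0],0,1],
  [[0,0,0],0,1],
])

```text
t: 5.82
tcp_pos: [0.5858, 0.0245, 0.1208]
tool_rot: [0.694, 0.72, -0.001, -0.001]
force: [-0.0, 0.1, -1.4]
finger_gap: 0.364
```

```bash
python3 - <<'E'
from h import *
s=manip.sense();print(s["tcp_pos"],s["finger_gap"],s["force"])
t=manip.snapshot("top"); w=manip.snapshot("scene")
cv2.imwrite("pics/m1.png",np.hstack([big(t,195,120,395,285,2),big(w,180,120,380,285,2)]))
E
```

```text
[0.58576887 0.02452525 0.12077306] 0.3642298703504583 [-0.01758227  0.12110601 -1.41662354]
```

View pics/m1.png

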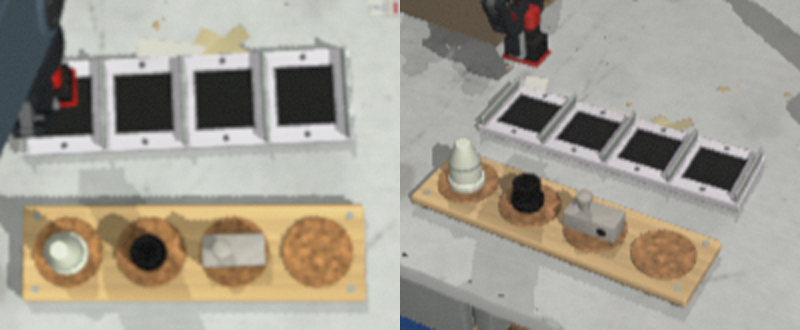

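The stamp is held upright above the leftmost bay. I'll lower it.

Call:
arm_command([
  [[1,0,-30],0,1],
  [[0,0,-30],0,1],
  [[0,0,-15],0,1],
  [[0,0,-10],0,1],
  [[0,0,0],0,1],
  [[0,0,0],0,1],
])

```text
t: 6.68
tcp_pos: [0.5883, 0.0244, 0.0371]
tool_rot: [0.694, 0.72, 0.0, 0.001]
force: [0.1, 0.2, -0.1]
finger_gap: 0.365
```

Call:
arm_command([
  [[0,0,-3],0,1],
  [[0,0,0],0,1],
  [[0,0,0],0,1],
])

```text
t: 7.05
tcp_pos: [0.5878, 0.0246, 0.0335]
tool_rot: [0.694, 0.72, 0.0, 0.0]
force: [0.6, -1.2, -0.3]
finger_gap: 0.373
```

Open gently, rise, and go over the gauge.

Call:
arm_command([
  [[0,0,0],0,0.1],
  [[0,0,0],0,-0.3],
  [[0,0,0],0,-1],
  [[0,0,0],0,-1],
  [[0,0,0],0,-1],
  [[0,0,30],0,-1],
  [[0,0,40],0,-1],
  [[0,0,40],0,-1],
  [[0,0,40],0,-1],
  [[0,0,0],0,-1],
])

```text
t: 8.3
tcp_pos: [0.59, 0.0242, 0.1869]
tool_rot: [0.694, 0.72, 0.002, 0.003]
force: [0.0, -0.2, -0.2]
finger_gap: 1.0
```

```bash
python3 - <<'E'
from h import *
s=manip.sense();print(s["tcp_pos"],s["finger_gap"],s["force"])
c=manip.get_calibration("wrist");w=manip.snapshot("wrist"); cv2.imwrite("pics/w2.png",w)
sc=manip.snapshot("scene"); cv2.imwrite("pics/s2.png",big(sc,180,120,380,285,3))
print(proj(c,(.5871,.025,.08)))
np.savez("w2.npz",**{k:np.array(v) for k,v in c.items()})
E
```

```text
[0.58998275 0.02424873 0.18692077] 0.9995037491570935 [ 0.00465347 -0.18225681 -0.21642216]
[276.55188426 206.71712541]
```

View pics/w2.png

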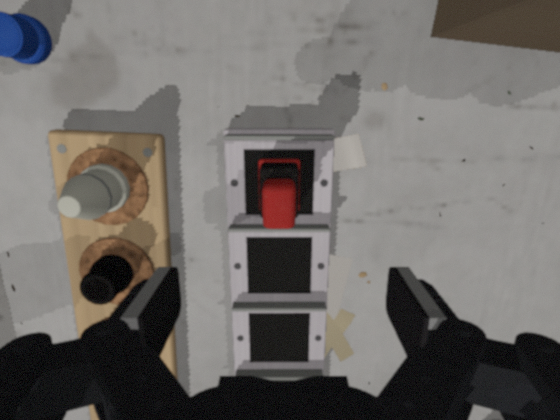

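View pics/s2.png

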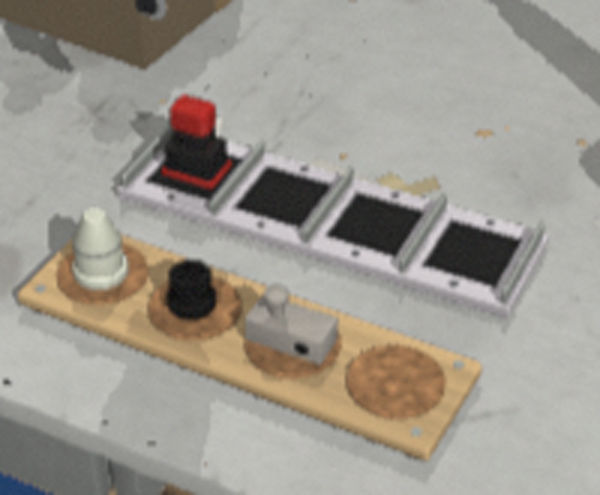

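The stamp stands upright, centred in the leftmost bay: its foot is about column 279 and the inlay about 280. The gauge is next.

Call:
arm_command([
  [[-37.5,-42.5,0],-0.017,-1],
  [[-37.5,-42.5,0],0,-1],
  [[-37.5,-42.5,0],0,-1],
  [[-37.5,-42.5,0],0,-1],
  [[0,0,0],0,-1],
  [[0,0,0],0,-1],
  [[0,0,-40],0,-1],
  [[0,0,-40],0,-1],
  [[0,0,-30],0,-1],
  [[0,0,-20],0,-1],
  [[0,0,0],0,-1],
  [[0,0,0],0,-1],
])

```text
t: 9.9
tcp_pos: [0.4384, -0.1448, 0.0535]
tool_rot: [0.699, 0.715, 0.0, 0.0]
force: [-0.3, -0.3, 0.1]
finger_gap: 1.001
```

Call:
arm_command([
  [[0,-1,-15.5],0,-1],
  [[0,0,0],0,-0.5],
  [[0,0,0],0,0],
  [[0,0,0],0,0.1],
  [[0,0,0],0,0.1],
  [[0,0,0],0,0.1],
])

```text
t: 10.65
tcp_pos: [0.4377, -0.1466, 0.038]
tool_rot: [0.7, 0.714, 0.0, 0.0]
force: [-0.4, 0.0, 0.3]
finger_gap: 0.451
```

Call:
arm_command([
  [[0,0,0],0,0.3],
  [[0,0,0],0,1],
  [[0,0,0],0,1],
  [[0,0,0],0,1],
  [[0,0,0],0,1],
], squeeze=40)

```text
t: 11.28
tcp_pos: [0.4379, -0.1466, 0.0381]
tool_rot: [0.7, 0.714, 0.0, 0.0]
force: [0.2, -0.1, 5.7]
finger_gap: 0.339
```

Call:
arm_command([
  [[0,0,20],0,1],
  [[0,0,40],0,1],
  [[38,22.4,0],0.017,1],
  [[38,22.4,0],0,1],
  [[38,22.4,0],0,1],
  [[38,22.4,0],0,1],
  [[0,0,0],0,1],
  [[0,0,0],0,1],
  [[0,0,-30],0,1],
  [[0,0,-20],0,1],
  [[0,0,-10],0,1],
  [[0,0,0],0,1],
])

```text
t: 12.78
tcp_pos: [0.5885, -0.0572, 0.0372]
tool_rot: [0.694, 0.72, -0.001, -0.001]
force: [-0.6, -0.9, -0.3]
finger_gap: 0.338
```

```bash
python3 - <<'E'
from h import *
s=manip.sense();print(s["tcp_pos"],s["finger_gap"],s["force"])
w=manip.snapshot("wrist"); sc=manip.snapshot("scene"); cv2.imwrite("pics/s3.png",np.hstack([big(sc,180,120,380,285,2),cv2.resize(w,(400,330))]))
E
```

```text
[ 0.58846963 -0.05723362  0.03716204] 0.33830077228096445 [-0.63574038 -0.93326249 -0.3157325 ]
```

View pics/s3.png

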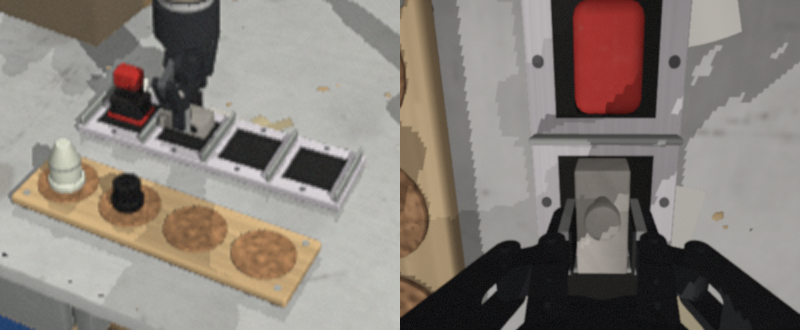

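The gauge is held level over the second bay from the left. I'll set it down.

Call:
arm_command([
  [[1,0,-4],0,1],
  [[0,0,-4],0,1],
  [[0,0,0],0,1],
  [[0,0,0],0,1],
])

```text
t: 13.38
tcp_pos: [0.5907, -0.0569, 0.0298]
tool_rot: [0.694, 0.72, 0.0, 0.0]
force: [0.3, -0.0, -2.4]
finger_gap: 0.338
```

Call:
arm_command([
  [[0,0,-1],0,1],
  [[0,0,0],0,1],
  [[0,0,0],0,1],
])

```text
t: 13.75
tcp_pos: [0.5908, -0.0569, 0.0291]
tool_rot: [0.694, 0.72, 0.0, 0.0]
force: [-0.9, -0.0, 2.4]
finger_gap: 0.341
```

Call:
arm_command([
  [[0,0,0],0,0.1],
  [[0,0,0],0,-0.3],
  [[0,0,0],0,-1],
  [[0,0,0],0,-1],
  [[0,0,0],0,-1],
  [[0,0,30],0,-1],
  [[0,0,40],0,-1],
  [[0,0,40],0,-1],
  [[0,0,40],0,-1],
  [[0,0,0],0,-1],
])

```text
t: 15.0
tcp_pos: [0.593, -0.0575, 0.1825]
tool_rot: [0.694, 0.72, 0.002, 0.004]
force: [0.3, -0.3, 0.5]
finger_gap: 1.006
```

```bash
python3 - <<'E'
from h import *
s=manip.sense();print(s["tcp_pos"],s["finger_gap"],s["force"])
c=manip.get_calibration("wrist");w=manip.snapshot("wrist"); cv2.imwrite("pics/w3.png",w)
np.savez("w3.npz",**{k:np.array(v) for k,v in c.items()})
for p in [(.4359,-.0657,.054),(.438,.0164,.077),(.590,-.057,.034)]: print(proj(c,p))
E
```

```text
[ 0.59295189 -0.05747748  0.18246809] 1.0057908228374999 [ 0.25661889 -0.31143497  0.46885541]
[ 74.48108387 202.44039034]
[39.70787957 88.96379718]
[277.02563666 191.5021123 ]
```

View pics/w3.png

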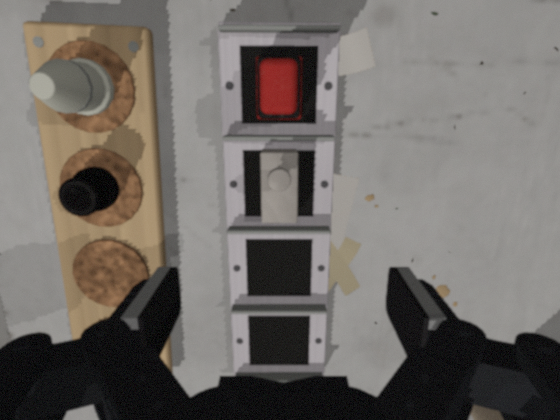

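The gauge stands centred in its bay, around (280,185), and the stamp around (279,87). Now the cap.

Call:
arm_command([
  [[-38.5,-2,0],-0.009,-1],
  [[-38.5,-2,0],-0.009,-1],
  [[-38.5,-2,0],-0.009,-1],
  [[-38.5,-1,0],-0.008,-1],
  [[0,0,0],0,-1],
  [[0,0,0],0,-1],
  [[0,0,-40],0,-1],
  [[0,0,-40],0,-1],
  [[0,0,-30],0,-1],
  [[0,0,-10],0,-1],
  [[0,0,0],0,-1],
  [[0,0,0],0,-1],
])

```text
t: 16.55
tcp_pos: [0.4376, -0.0641, 0.0595]
tool_rot: [0.706, 0.708, 0.0, 0.001]
force: [0.5, 0.2, -0.7]
finger_gap: 1.001
```

Call:
arm_command([
  [[0,0,-13],0,-1],
  [[0,0,0],0,-0.5],
  [[0,0,0],0,0],
  [[0,0,0],0,0.2],
  [[0,0,0],0,0.4],
  [[0,0,0],0,1],
  [[0,0,0],0,1],
  [[0,0,0],0,1],
], squeeze=20)

```text
t: 17.55
tcp_pos: [0.4368, -0.064, 0.0461]
tool_rot: [0.706, 0.708, 0.0, 0.0]
force: [-1.0, 0.3, 5.3]
finger_gap: 0.358
```

```bash
python3 - <<'E'
from h import *
s=manip.sense();print(s["tcp_pos"],s["finger_gap"],s["force"])
w=manip.snapshot("wrist"); sc=manip.snapshot("scene"); cv2.imwrite("pics/s4.png",np.hstack([big(sc,180,120,380,285,2),cv2.resize(w,(400,330))]))
E
```

```text
[ 0.43676437 -0.0639637   0.04607432] 0.3583388087980582 [-1.04619746  0.33531664  5.27420578]
```

View pics/s4.png

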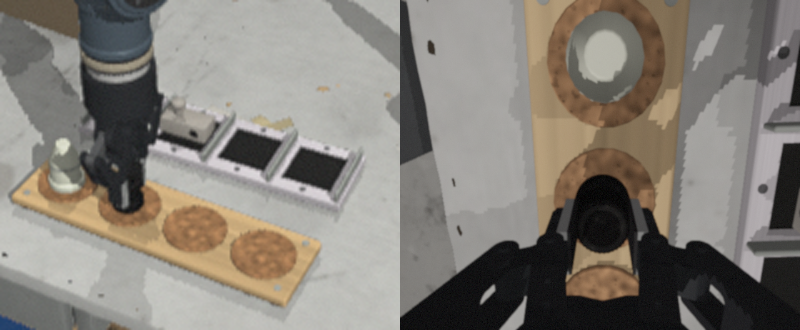

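The cap is held by its narrow part (gap 0.358, about 31 mm). I'll carry it to the second bay from the right.

Call:
arm_command([
  [[0,0,20],0,1],
  [[0,0,40],0,1],
  [[39,-18.8,0],0.009,1],
  [[39,-18.8,0],0.009,1],
  [[39,-18.8,0],0.009,1],
  [[39,-18.8,0],0.008,1],
  [[0,0,0],0,1],
  [[0,0,0],0,1],
  [[0,0,-30],0,1],
  [[0,0,-20],0,1],
  [[0,0,-10],0,1],
  [[0,0,0],0,1],
])

```text
t: 19.15
tcp_pos: [0.5915, -0.1385, 0.0452]
tool_rot: [0.694, 0.72, -0.0, -0.001]
force: [-0.5, -0.5, -0.3]
finger_gap: 0.354
```

Call:
arm_command([
  [[0,0,-4],0,1],
  [[0,0,-3],0,1],
  [[0,0,0],0,1],
  [[0,0,0],0,1],
])

```text
t: 19.65
tcp_pos: [0.5928, -0.1392, 0.039]
tool_rot: [0.694, 0.72, 0.0, 0.0]
force: [-0.7, 0.0, -0.5]
finger_gap: 0.351
```

```bash
python3 - <<'E'
from h import *
s=manip.sense();print(s["tcp_pos"],s["finger_gap"],s["force"])
w=manip.snapshot("wrist"); sc=manip.snapshot("scene"); cv2.imwrite("pics/s5.png",np.hstack([big(sc,180,120,380,285,2),cv2.resize(w,(400,330))]))
E
```

```text
[ 0.59281989 -0.13917484  0.03904333] 0.350861902602996 [-0.6918407   0.01522105 -0.50236994]
```

View pics/s5.png

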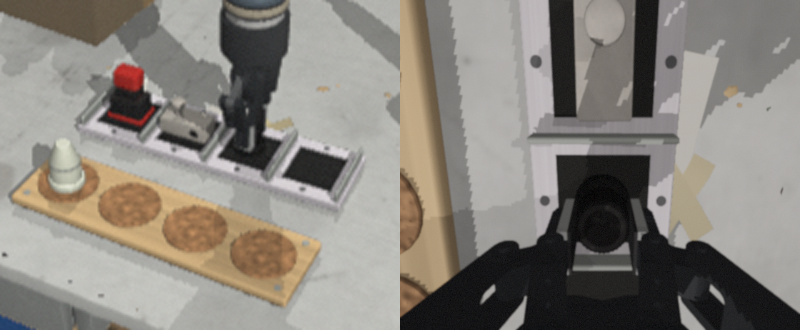

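Call:
arm_command([
  [[0,0,-1.5],0,1],
  [[0,0,0],0,1],
  [[0,0,0],0,1],
])

```text
t: 20.12
tcp_pos: [0.5926, -0.1391, 0.0373]
tool_rot: [0.694, 0.72, -0.0, -0.0]
force: [-0.2, 0.4, 0.3]
finger_gap: 0.357
```

Call:
arm_command([
  [[0,0,0],0,0.2],
  [[0,0,0],0,0.1],
  [[0,0,0],0,-0.3],
  [[0,0,0],0,-1],
  [[0,0,0],0,-1],
  [[0,0,0],0,-1],
  [[0,0,30],0,-1],
  [[0,0,40],0,-1],
  [[0,0,40],0,-1],
  [[0,0,30],0,-1],
  [[0,0,0],0,-1],
])

```text
t: 21.5
tcp_pos: [0.5943, -0.1397, 0.18]
tool_rot: [0.694, 0.72, 0.001, 0.003]
force: [-0.6, -0.1, -0.4]
finger_gap: 0.996
```

```bash
python3 - <<'E'
from h import *
s=manip.sense();print(s["tcp_pos"],s["finger_gap"],s["force"])
c=manip.get_calibration("wrist");w=manip.snapshot("wrist"); cv2.imwrite("pics/w5.png",w)
for p in [(.438,.0175,.077),(.593,-.139,.045)]: print(proj(c,p))
E
```

```text
[ 0.59434183 -0.13972982  0.1800476 ] 0.9958108116014118 [-0.55265591 -0.13121065 -0.3758331 ]
[ 10.12607231 -68.77994781]
[279.32125477 195.70314936]
```

View pics/w5.png

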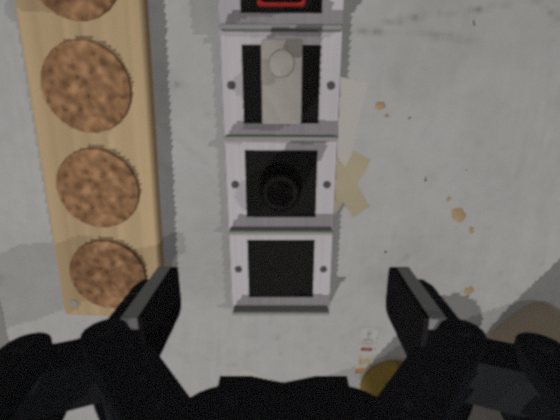

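The cap stands centred in its bay at (281,190). The cone is last.

Call:
arm_command([
  [[-38.5,39,0],-0.009,-1],
  [[-38.5,39,0],-0.009,-1],
  [[-38.5,39,0],-0.009,-1],
  [[-38.5,39,0],-0.008,-1],
  [[0,0,0],0,-1],
  [[0,0,0],0,-1],
  [[0,0,0],0,-1],
])

```text
t: 22.42
tcp_pos: [0.44, 0.0161, 0.177]
tool_rot: [0.707, 0.707, 0.0, 0.0]
force: [0.2, -0.5, 0.2]
finger_gap: 0.999
```

```bash
python3 - <<'E'
from h import *
s=manip.sense();print(s["tcp_pos"],s["finger_gap"],s["force"])
c=manip.get_calibration("wrist");w=manip.snapshot("wrist"); cv2.imwrite("pics/w6.png",w)
for p in [(.438,.0175,.077),(.438,.0175,.021)]: print(proj(c,p))
E
```

```text
[0.43996367 0.01607489 0.17697606] 0.9994958557508237 [ 0.23659247 -0.51604482  0.23534068]
[278.88592988 209.20858235]
[279.65341891 188.62216195]
```

View pics/w6.png

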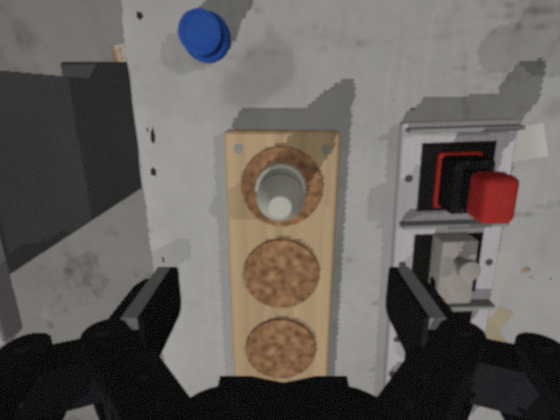

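The cone top at (279,208) matches the prediction of (279,209). Descending.

Call:
arm_command([
  [[-1.5,1.5,-40],0,-1],
  [[0,0,-40],0,-1],
  [[0,0,-30],0,-1],
  [[0,0,-25],0,-1],
  [[0,0,0],0,-1],
  [[0,0,0],0,-0.5],
  [[0,0,0],0,0],
  [[0,0,0],0,0.2],
  [[0,0,0],0,1],
  [[0,0,0],0,1],
  [[0,0,0],0,1],
  [[0,0,0],0,1],
], squeeze=30)

```text
t: 23.98
tcp_pos: [0.4378, 0.0183, 0.0433]
tool_rot: [0.706, 0.708, 0.001, 0.001]
force: [-0.5, -0.3, 4.9]
finger_gap: 0.415
```

Call:
arm_command([
  [[0,0,20],0,1],
  [[0,0,35],0,1],
  [[0,0,35],0,1],
  [[26.3,-39.8,0],0.006,1],
  [[26.3,-39.8,0],0.006,1],
  [[26.3,-39.8,0],0.006,1],
  [[26.3,-39.8,0],0.006,1],
  [[26.3,-39.8,0],0.006,1],
  [[26.3,-39.8,0],0.005,1],
  [[0,0,0],0,1],
  [[0,0,0],0,1],
  [[0,0,0],0,1],
])

```text
t: 25.48
tcp_pos: [0.5938, -0.2189, 0.1321]
tool_rot: [0.694, 0.72, -0.0, -0.001]
force: [0.3, 0.6, -1.8]
finger_gap: 0.417
```

Call:
arm_command([
  [[0,0,-35],0,1],
  [[0,0,-30],0,1],
  [[0,0,-20],0,1],
  [[0,0,-9],0,1],
  [[0,0,0],0,1],
  [[0,0,0],0,1],
])

```text
t: 26.22
tcp_pos: [0.5957, -0.2208, 0.0393]
tool_rot: [0.694, 0.72, 0.0, 0.001]
force: [-0.2, -0.2, -0.7]
finger_gap: 0.415
```

```bash
python3 - <<'E'
from h import *
s=manip.sense();print(s["tcp_pos"],s["finger_gap"],s["force"])
w=manip.snapshot("wrist"); sc=manip.snapshot("scene"); cv2.imwrite("pics/s7.png",np.hstack([big(sc,180,120,380,285,2),cv2.resize(w,(400,330))]))
E
```

```text
[ 0.59572171 -0.22075947  0.03934465] 0.4147808120033997 [-0.20893154 -0.24103848 -0.67037181]
```

View pics/s7.png

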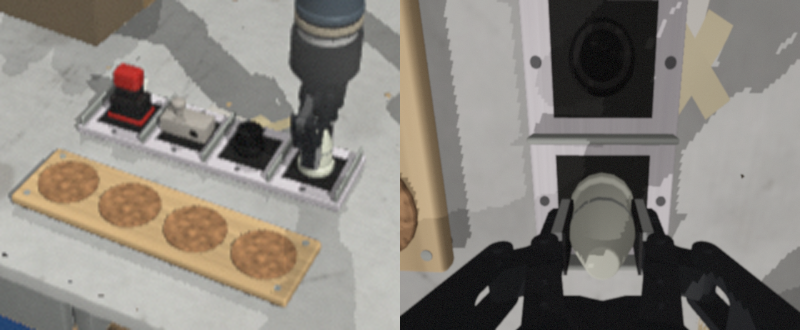

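The cone is held upright over the rightmost bay, with its foot about 5 mm above the floor. I'll lower the last bit.

Call:
arm_command([
  [[0,0,-3],0,1],
  [[0,0,-1.5],0,1],
  [[0,0,0],0,1],
  [[0,0,0],0,1],
])

```text
t: 26.82
tcp_pos: [0.5951, -0.2205, 0.0344]
tool_rot: [0.694, 0.72, 0.0, 0.0]
force: [-2.2, 1.0, 4.8]
finger_gap: 0.417
```

Contact felt (4.8 N up). Release and retreat.

Call:
arm_command([
  [[0,0,0],0,0.1],
  [[0,0,0],0,0],
  [[0,0,0],0,-0.4],
  [[0,0,0],0,-1],
  [[0,0,0],0,-1],
  [[0,0,0],0,-1],
  [[0,0,30],0,-1],
  [[0,0,40],0,-1],
  [[0,0,40],0,-1],
  [[0,0,40],0,-1],
  [[0,0,0],0,-1],
])

```text
t: 28.2
tcp_pos: [0.5971, -0.2216, 0.1878]
tool_rot: [0.694, 0.72, 0.001, 0.004]
force: [1.2, -0.4, -0.1]
finger_gap: 1.001
```

Call:
arm_command([
  [[-40,0,0],0,-1],
  [[-40,0,0],0,-1],
  [[-40,0,0],0,-1],
  [[-40,0,0],0,-1],
  [[0,-40,0],0,-1],
  [[0,-40,0],0,-1],
  [[0,0,0],0,-1],
  [[0,0,0],0,-1],
  [[0,0,0],0,-1],
])

```text
t: 29.32
tcp_pos: [0.4345, -0.2989, 0.1833]
tool_rot: [0.694, 0.72, 0.0, -0.001]
force: [0.3, 0.7, -0.5]
finger_gap: 0.999
```

```bash
python3 - <<'E'
from h import *
s=manip.sense();print(s["t"],s["tcp_pos"],s["finger_gap"],s["force"])
t=manip.snapshot("top"); sc=manip.snapshot("scene"); cv2.imwrite("pics/top9.png",t)
cv2.imwrite("pics/s9.png",np.hstack([big(t,195,120,395,285,2),big(sc,180,120,380,285,2)]))
E
```

```text
29.325 [ 0.43452202 -0.2988686   0.18325384] 0.9991016189055171 [ 0.27617197  0.69554802 -0.47455738]
```

View pics/s9.png

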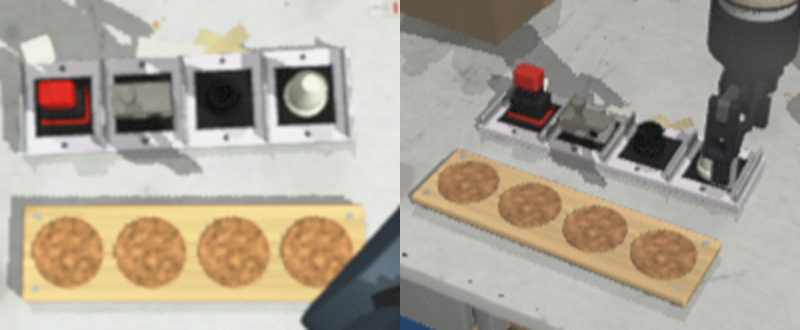

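```bash
python3 - <<'E'
from h import *
c=manip.get_calibration("top")
L=np.array([.5912,-.0996]); a=.035; R=np.array([[np.cos(a),-np.sin(a)],[np.sin(a),np.cos(a)]])
for n,u,v,z,y in [("stamp",57,93.5,.08,123),("gauge",142,99,.034,41),("cap",223,96,.040,-41),("cone foot",304,97,.019,-123)]:
    X=ray(c,(u/2+194.75,v/2+119.75),z)[:2]; l=R.T@(X-L)*1000; print(n,l.round(1),"dy",(l[1]-y).round(1))
im=cv2.imread("pics/top9.png"); cv2.imwrite("pics/top9c.png",big(im,198,138,378,200,4.4))
E
```

```text
stamp [ -2.5 118.5] dy -4.5
gauge [-1.2 41.1] dy 0.1
cap [ -3.4 -39.1] dy 1.9
cone foot [  -3.6 -120.9] dy 2.1
```

View pics/top9c.png

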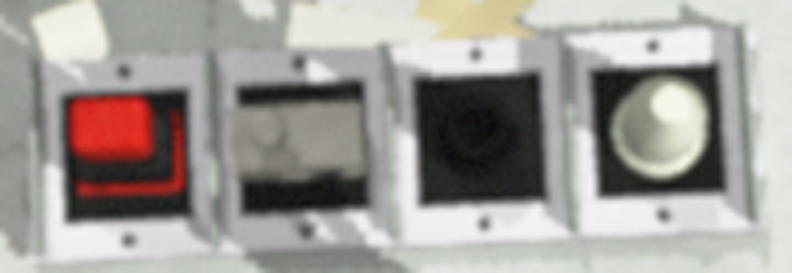

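All four pieces stand upright, each within about 5 mm of its bay's middle. The arm is clear, so I'll hand in.

```bash
python3 -c "
from station import manip
print(manip.sign_off())"
```

```text
the job is handed in; nothing more can be done
None
```

All four pieces are in the line rack in reverse order, standing upright and released. The job was handed in at about 29 s of the 99 s allowed, and sign-off gave no verdict.

From the left, the storage rack held cone, cap, gauge and stamp. From the left, the line rack now holds stamp, gauge, cap and cone.

| Piece | Bay, seen from the robot | Offset across the rack (x) | Offset along the rack (y) |
|---|---|---|---|
| Stamp | leftmost | -2.5 mm | -4.5 mm |
| Gauge | second from left | -1.2 mm | +0.1 mm |
| Cap | second from right | -3.4 mm | +1.9 mm |
| Cone | rightmost | -3.6 mm | +2.1 mm |

- **Final position check:** these offsets come from the last top picture, with piece centres read by eye. All are well inside the 15 mm tolerance.
- **Final clearance:** the gripper was open and well clear of everything, and the blue look-alike cap was left alone.
- **Forces:** the largest reading I saw on the tool was about 7 N.
- **Disagreement between cameras:** the wrist and top cameras differed by about 2–5 mm along y on the same points. I used positions between the two for picking and placing.

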